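# Light-gate check with the test paddle

## Task

Check the light gate on the x-y stage: slide the carrier (its post is the handle) until its ring mark is under the fixed pointer, pause there a moment, then slide it on until its square mark is centred under the pointer, which puts the light gate beneath the guard's window. Then take the test paddle from its rest, pass its blade down through the window and finish still gripping it, upright and still, with the end of the blade about half way down between the gate's two arms and touching neither the arms nor the plate below. Leave the glass beaker and the amber bottle where they stand.

Things in the scene. Friction and masses are not known exactly. Their poses are not given: they have to be found in the camera images.
- post_grip (a point): Grip point of the carrier's steel post: upright, round, 14 mm diameter, near the carrier edge that faces the robot; on its axis, 42 mm above the carrier's plate (z = 84 mm), 23 mm below the post's top. A 24 mm collar covers its lowest 5 mm. Moving it slides the carrier.
- pointer_tip (a point): Tip of the fixed pointer: a dark steel pin, 8 mm thick, hanging from a bracket in front of the guard, ending in a cone 4 mm above the carrier's plate. Axes as the stage's.
- ring_mark (a point): Centre of the ring mark on top of the carrier's plate: flat dark ring of 10 mm diameter with a light centre. The pointer is on the mark when its tip is over the ring's outline or inside it.
- square_mark (a point): Centre of the square mark on top of the carrier's plate: flat solid dark square, 10 x 10 mm; bring it to within 5 mm of the pointer's axis. Lies 26 mm nearer the robot (-x of the stage) and 22 mm to +y of the ring mark. With it under the pointer the light gate is centred under the window.
- gate_floor (a point): The light gate on the carrier: two upright black arms, each 7 mm (stage x) x 34 mm (stage y) and 34 mm tall, facing one another across a 22 mm gap in stage x, open at the sides. This point is midway between them on the plate's top, z up.
- window (a point): Centre of the guard's window at the guard's upper face (z = 98 mm). The guard is a fixed grey plate 60 x 246 mm, 8 mm thick, on two columns 115 mm to either side. The window is a hole through it, 10 mm in stage x by 26 mm in stage y (2 mm more than the blade each way), upper edge bevelled 2.5 mm. Axes as the stage's. Gate arms end 14 mm below the guard's underside.
- paddle_grip (a point): Centre of the test paddle's grey handle: upright block 18 mm (paddle x) x 26 mm (paddle y), 46 mm tall. The blade's lower end is 88 mm below it; a flange 22 x 36 mm, 5 mm thick, sits under the handle, its top 23 mm below this point. Weight about 90 g. At the start it stands upright in its rest, flange on the rest's top, this point at z = 94 mm.
- paddle_tip (a point): Middle of the lower end of the paddle's steel blade (8 mm in paddle x, 24 mm in paddle y, 60 mm long below the flange; its last 4 mm are 6 x 22 mm). Axes: z up towards the handle, x across the blade's thickness, y across its width. The blade has the same shape turned half round.
- rest: The paddle's fixed rest: white block 48 x 60 mm on an aluminium foot 70 x 80 mm, top at z = 66 mm, with an upright slot 12 x 28 mm in which the blade hangs (2 mm play a side). Origin at the centre of its underside, x and y axes as the paddle's in it.
- station: The fixed stage and guard: aluminium base 190 x 250 mm, 12 mm thick, origin on the table; x axis away from the robot and y to the left at yaw 0.
- carrier: The sliding carrier with post, marks and gate: aluminium plate 130 x 110 mm, top at z = 42 mm; origin 10 mm below that. It slides 50 mm along the stage's x and 70 mm along its y axis, both at once if pushed so, against about 1.5 N of friction each, stays where it is left and cannot turn.
- paddle: The paddle as a whole; origin at the lower end of its blade, z up to the handle.
- beaker: Small glass beaker, 50 mm diameter, 59 mm tall, standing on the table to the right; leave alone. Origin at the centre of its underside.
- amber_bottle: Amber bottle with white cap, 42 mm diameter, 86 mm tall, standing to the right; leave alone. Origin at the centre of its underside.
Mind the look-alikes: they are no part of the job. There is more than one size of the paddle; the job needs the smallest.

How it is judged:
On the way, in this order (a step that is already met when the one before it is completed fails the run):
1. the ring mark is brought under the pointer (within 5 mm) and kept there 0.3 s (horizontal distance between ring_mark and pointer_tip below 0.005 m), for 0.3 s.
2. then the square mark is brought under the pointer (within 5 mm) and kept there 0.3 s (horizontal distance between square_mark and pointer_tip below 0.005 m), for 0.3 s.
3. the blade's end is below the guard in the window's outline (horizontal distance between paddle_tip and window below 0.005 m and z of paddle_tip in the frame of window below -0.01 m), for 0.1 s.
At the end, for the whole second after the job is handed in: Square mark within 5 mm of the pointer; blade through the window (within 5 mm of its axis, lined up, upright within 0.1 rad), its end 6 to 28 mm above the plate between the gate's arms, at rest, gripped, touching neither carrier nor gate, the flange clear of the guard (horizontal distance between square_mark and pointer_tip below 0.005 m and horizontal distance between paddle_tip and window below 0.005 m and z of paddle_tip in the frame of gate_floor between 0.006 and 0.028 m and angle between paddle's own z axis and vertical below 0.1 rad and angle between the x axis of paddle and the x axis of station, either way round below 0.2 rad and contact force between the fingers and paddle above 1 N and contact force between paddle and carrier below 0.3 N and linear speed of paddle below 0.02 m/s); the arm keeps its last pose, push and grip.
It fails at once if the beaker or the amber bottle is moved more than 30 mm (distance of any of beaker, amber_bottle from where it was at the start of the episode above 0.03 m).
It also fails if it takes over 54 s, if anything falls off the work surface, if the arm or the gripper's body presses on something with over 40 N, if the wrist force passes 120 N, or if a joint passes its speed limit or range.

## Robot

A 6-joint arm with a two-finger parallel gripper is mounted at the origin on a cart in front of the work surface, level with it; the furniture and walls round the work are solid. World frame = base frame: x ahead of the robot, y to its left, z up, the work surface at z = 0. Lengths are in m, angles in rad, forces in N, time in s.
With the tool pointing down it reaches from about 0.375 to 0.9 m from the base axis. Payload 3.1 kg.
Tool frame: the origin (TCP) lies midway between the tips of the shut fingers; the grasp point (between the pads) lies 19 mm behind it; z points along the fingers, y is the line along which they close (so a half turn about z gives the same grasp; the last joint's range is limited). The gripper opens to 85 mm and grips with 20 to 120 N. Pads are 22 mm wide; open, the fingers measure 114 mm over their backs; the gripper's body (76 mm by 85 mm) begins 54 mm behind the grasp point. The pads swing forward as they close: fully open they stand 13 mm farther back than shut.
Start: joints at [1.071, 0.527, 1.433, -0, 1.181, -0.178], TCP at [0.197, 0.593, 0.196] pointing down, gripper open.
Joint ranges: [-3.08, 3.08], [-0.75, 2.2], [0.22, 2.44], [-1.43, 4.57], [0, 2.65], [-2.85, 2.85]. Speed limits (rad/s): [2.79, 2.79, 3.14, 3.14, 3.14, 3.14].

## Interface

Orientations are given as a unit quaternion [x, y, z, w].
In Python, from station import manip gives the robot as it stands.
- The arm moves only by the tool step_arm, never from a script. Its argument "targets" is text: rows parted by semicolons, each of 4 numbers parted by spaces: the shift along the tool's x, y, z in mm, then the turn about the tool's z in degrees. A call has 1 to 12 rows; each row is the pose to reach, as a shift and turn from the pose commanded when the call began, along the tool's axes at that moment; what a row does not reach only later rows make up. A row lasts 1/10 s, in which the tool goes at most 50 mm and 8.59 degrees, less where a joint would pass 70% of its speed; a pose out of reach is approached as far as the arm can. A call with a gripper value outside its range is refused whole. "gripper" is the closure, from 0 (fully open) to 1 (shut), set as the call begins (left out, the last holds). The fingers move at their own pace and stop on an object; "squeeze" is the grip in N (left out, the last holds). Time passes only in rows, so rows that repeat a pose let the fingers close. It gives the time, the measured TCP pose, the force, the opening and the grip force at its end, in the units of the state.
- manip.sense(): the state, without advancing time (a new reading comes with each control period).
- manip.snapshot(name): name is "side" or "top"; returns the picture (420x560x3 uint8, red, green, blue); there is no depth.
- manip.get_calibration(name): a dict with "fov_y" (degrees; the focal length in pixels is half the picture's height over the tangent of half this angle, whatever the lens; pixels are square), "cx", "cy" (the principal point, pixels), "k1" (the pictures are not rectified: a ray, as slopes to the right and down, at radius r is drawn at 1 + k1 r^2 times it, then the intrinsics apply), "extrinsics" (4x4, takes a point from camera to world coordinates). Camera axes: x right, y down, z forward; pixel columns grow to the right and rows downward; lengths in m; the calibration is good to about 2 mm. A picture is of the moment at which its call begins. get_calibration takes no time and is no camera call.
- manip.sign_off(): hands the job in; it is judged then, once.
Trained networks look in the newest picture that a camera, given by its name, has taken for a name from the list of things; names that differ only in an ending like _2 or _b are one class to them, and where a whole thing is asked for, a point or a joint stands for the part that bears it (a point fixed in the world has none). Each returns a list of dicts, best first, with "p" (0 to 1); they miss things now and then, are a little off and sometimes report something else, mostly with a low value. They report only what shows in the picture. A call takes as long as a camera call. They do not tell look-alikes from the thing itself.
- manip.recognise(camera, query): "position" ([column, row] in pixels, amid what is visible of it).
- manip.masks_of(camera, query): "pixels" (420x560 bool, what is visible of it) and "position" ([column, row] in pixels, amid what is visible of it).
- manip.mark_of(camera, query): "position" ([column, row] in pixels: a listed point, or the origin of a listed thing).
The state is a dict: "t": time; "q": joint angles; "qd": joint speeds; "tau": joint torques, N m; "tcp_pos": TCP position; "tool_rot": TCP orientation; "force": force on the tool from outside, world axes, zero at the start; "ft_torque": the same for the moment, N m; "finger_gap": opening from 0.0 (shut) to 1.0 (fully open); "gripper_force": force on a finger pad.
Only numpy, scipy, OpenCV 4.12 (cv2) and the standard library are available. Lean on these libraries where they do the work, as an engineer would, in place of code of your own. Each camera call takes 0.05 s, during which the arm holds its last target. There are 200 camera calls.

## Working session

There is one attempt and no reset: what is moved stays moved. The work goes in short steps, Python scripts to look and compute and a tool call to move; the robot and the scene stay as the last step left them, time stands still between calls to the robot, and variables do not carry over. Pictures are saved under pics/ and viewed, at most 10 in all, crops included, and the job is handed in when it is done.

Besides the shell and the picture viewer there is one more tool, called by a JSON object that holds its "name" and its "arguments", one argument or row to a line. step_arm: Moves the arm, as the interface text tells. Its arguments: {"type":"object","properties":{"targets":{"type":"string"},"gripper":{"type":"number"},"squeeze":{"type":"number"}},"required":["targets"]}

```bash
mkdir -p pics
cat > h.py <<'E'
import numpy as np, cv2
from scipy.spatial.transform import Rotation as R
from station import manip
def cal(n):
    c=manip.get_calibration(n); f=210/np.tan(np.radians(c["fov_y"]/2))
    return c,f,np.array(c["extrinsics"])
def ray(n,p):
    c,f,E=cal(n); d=np.array([(p[0]-c["cx"])/f,(p[1]-c["cy"])/f]); u=d.copy()
    for _ in range(20): u=d/(1+c["k1"]*(u@u))
    v=E[:3,:3]@np.array([u[0],u[1],1]); return E[:3,3],v/np.linalg.norm(v)
def atz(n,p,z):
    o,v=ray(n,p); return o+v*(z-o[2])/v[2]
def proj(n,P):
    c,f,E=cal(n); q=E[:3,:3].T@(np.array(P)-E[:3,3]); u=q[:2]/q[2]; u=u*(1+c["k1"]*(u@u))
    return u*f+[c["cx"],c["cy"]]
def tri(p1,p2):
    o1,v1=ray("side",p1);o2,v2=ray("top",p2)
    A=np.c_[v1,-v2]; s=np.linalg.lstsq(A,o2-o1,rcond=None)[0]
    a=o1+s[0]*v1;b=o2+s[1]*v2; return (a+b)/2,np.linalg.norm(a-b)
E
python3 - <<'E'
from h import *
np.set_printoptions(precision=4,suppress=True)
for n in ("side","top"):
    im=manip.snapshot(n); cv2.imwrite(f"pics/{n}0.png",cv2.cvtColor(im,cv2.COLOR_RGB2BGR))
    c,f,E=cal(n); print(n,f,E[:3,3],E[:3,2])
Z=dict(post_grip=.084,pointer_tip=.046,ring_mark=.042,square_mark=.042,gate_floor=.042,window=.098,paddle_grip=.094,rest=0,station=0,beaker=0,amber_bottle=0)
for k,z in Z.items():
    for n in ("top","side"):
        for d in manip.mark_of(n,k)[:4]: print(k,n,round(d["p"],2),np.round(d["position"],1),atz(n,d["position"],z)[:2])
s=manip.sense(); print(s["t"],s["tcp_pos"],R.from_quat(s["tool_rot"]).as_matrix())
E
```

```text
side 508.3964094327065 [0.11   1.3879 0.8443] [ 0.269  -0.8335 -0.4827]
top 403.9366424124973 [0.46   0.0625 1.3585] [ 0.054   0.0171 -0.9984]
post_grip top 0.6 [349.8 228.4] [ 0.4699 -0.148 ]
post_grip side 0.65 [316.2 184.6] [ 0.4706 -0.1429]
pointer_tip top 0.95 [342.6 209.3] [ 0.5328 -0.1332]
pointer_tip side 0.63 [296.6 193.7] [ 0.5372 -0.1311]
ring_mark side 0.59 [304.6 189.9] [ 0.52   -0.1749]
square_mark top 0.63 [348.4 219.2] [ 0.5002 -0.1515]
square_mark top 0.63 [227.  236.7] [0.4545 0.2455]
square_mark side 0.91 [311.  196.2] [ 0.4861 -0.1333]
gate_floor top 0.81 [352.2 198.5] [ 0.5674 -0.1664]
gate_floor side 0.68 [292.4 188.5] [ 0.5648 -0.1744]
gate_floor side 0.61 [308.4 193.5] [ 0.5   -0.151]
window top 0.86 [346.5 185.2] [ 0.605  -0.1405]
window side 0.83 [282.4 177.1] [ 0.5913 -0.1424]
window side 0.34 [293.1 192. ] [ 0.5237 -0.0411]
paddle_grip top 0.59 [124.4 249.8] [0.4223 0.5642]
paddle_grip top 0.56 [145.3 188.2] [0.6155 0.4952]
paddle_grip top 0.49 [222.9 239.2] [0.4473 0.2513]
paddle_grip top 0.34 [224.4 237.6] [0.4521 0.2465]
paddle_grip side 0.87 [262.4 298.4] [0.4426 0.5046]
paddle_grip side 0.84 [196.7 270.9] [0.6403 0.4459]
paddle_grip side 0.51 [287.7 242.1] [0.4557 0.2514]
rest top 0.82 [223.  236.9] [0.454  0.2648]
rest top 0.42 [351.3 227.3] [ 0.474 -0.167]
rest side 0.9 [285.1 275.5] [0.4562 0.2794]
rest side 0.34 [292.6 206. ] [ 0.5497 -0.1229]
station top 0.84 [340.3 201.3] [ 0.5625 -0.1334]
station side 0.81 [291.6 206.9] [ 0.5512 -0.1156]
beaker top 0.52 [421.5 188.8] [ 0.5967 -0.4084]
beaker top 0.49 [346.3 209.4] [ 0.5346 -0.1525]
beaker side 0.6 [303.8 177.3] [ 0.5728 -0.3632]
amber_bottle top 0.75 [410.4 225.6] [ 0.474  -0.3652]
amber_bottle side 0.45 [324.9 181.1] [ 0.4854 -0.3508]
1.2 [0.197  0.5931 0.1963] [[-0.949   0.3153 -0.    ]
 [ 0.3153  0.949   0.    ]
 [ 0.      0.     -1.    ]]
```

View pics/top0.png

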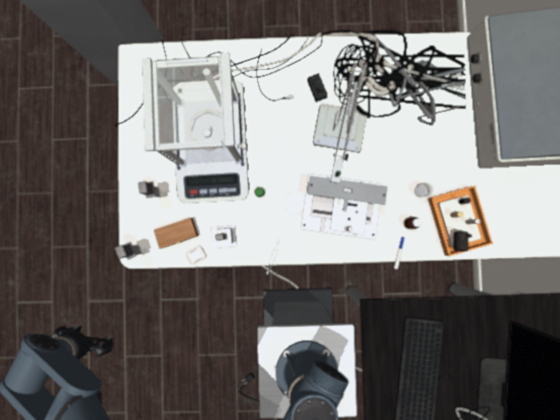

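View pics/side0.png

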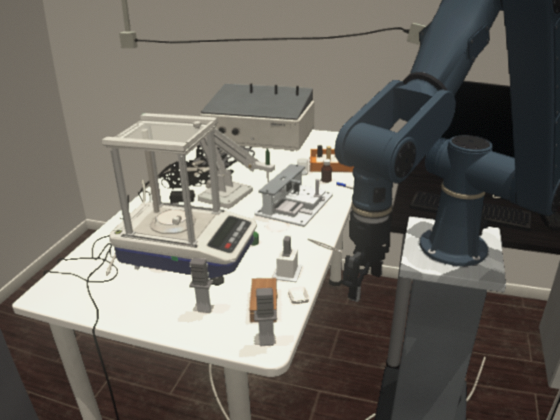

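The top view shows the station around (345,205), the white rest with a small paddle at (223,237), larger paddles at (150,188) and (130,250), the bottle at (411,223) and the beaker at (422,189). I'll take closer crops.

Run:
```python
import cv2,numpy as np
t=cv2.imread("pics/top0.png");s=cv2.imread("pics/side0.png")
a=cv2.resize(t[150:245,290:400],(0,0),fx=5,fy=5,interpolation=cv2.INTER_CUBIC)[:,:550]
b=cv2.resize(t[215:255,205:245],(240,240),interpolation=cv2.INTER_CUBIC)
c=np.zeros((475,240,3),np.uint8);c[:240]=b
c[240:475]=cv2.resize(s[230:285,265:320],(240,240),interpolation=cv2.INTER_CUBIC)[:235]
cv2.imwrite("pics/c1.png",np.hstack([a,c]))
cv2.imwrite("pics/c2.png",cv2.resize(s[150:230,250:350],(0,0),fx=7,fy=7,interpolation=cv2.INTER_CUBIC))
```

```text
(no output)
```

View pics/c1.png

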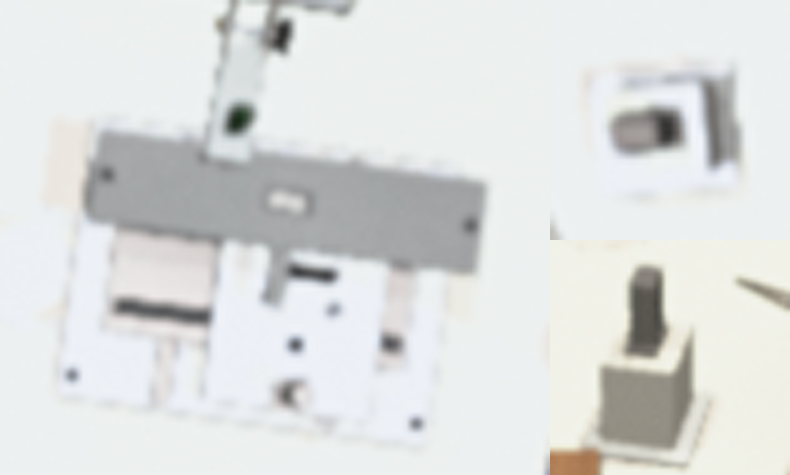

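View pics/c2.png

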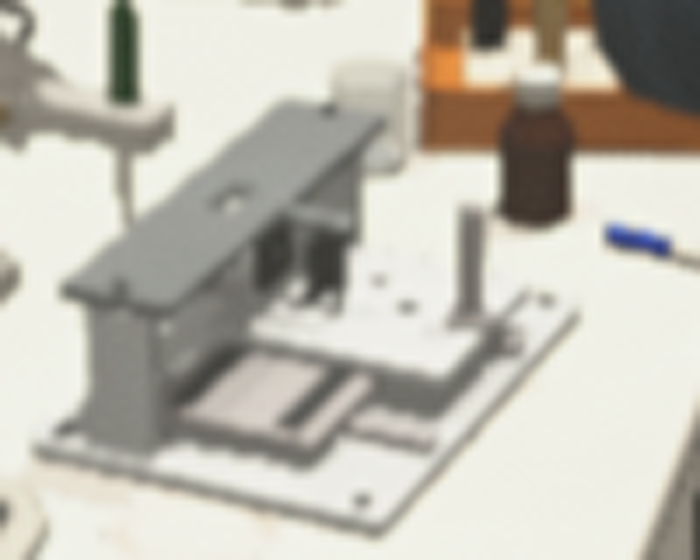

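The crops show, in top-image pixels: ring mark (356.6,212), square (349,219), post base near (348,228), window (347.4,190), pointer bracket end (344.4,209.6) and a lamp head ending near (336,181) behind the guard. The station is yawed by about -0.13. The small paddle stands in the white rest, slightly rotated.

Run:
```python
from h import *
np.set_printoptions(precision=4,suppress=True)
o=np.array([290,150]);g=[atz("top",o+np.array(p)/5,.098)[:2] for p in [(100,130),(487,182),(475,272),(88,215)]]
print("guard",*g,"ctr",np.mean(g,0)); d=(g[0]-g[1]+g[3]-g[2])/2; yaw=np.arctan2(-d[0],d[1]); print("len",np.linalg.norm(d),"yaw",yaw)
for nm,p,z in [("ring",(333,310),.042),("sq",(295,345),.042),("win",(287,200),.098),("brk",(272,298),.07)]: print(nm,atz("top",o+np.array(p)/5,z))
M=np.array([[np.cos(yaw),-np.sin(yaw)],[np.sin(yaw),np.cos(yaw)]])
print("sq-ring",M@[-.026,.022])
print("lamp",tri((271,167),(336,181)))
for a,b,n in [((311,196.2),(348.4,219.2),"sq"),((316.2,184.6),(349.8,228.4),"post"),((296.6,193.7),(342.6,209.3),"ptr"),((282.4,177.1),(346.5,185.2),"win"),((287.7,242.1),(222.9,239.2),"pad")]: print(n,tri(a,b))
# rest / handle orientation
for q in ("rest","paddle_grip","station","window","post_grip"):
    for m in manip.masks_of("top",q)[:3]:
        r=cv2.minAreaRect(np.argwhere(m["pixels"])[:,::-1].astype(np.float32)); b=cv2.boxPoints(r)
        print(q,round(m["p"],2),m["position"],r)
for p in [(590,70),(740,70),(740,185),(595,195)]:
    q=np.array([205,215])+(np.array(p)-[550,0])/6; print("foot",q,atz("top",q,.012))
print("handle top",atz("top",(205+82/6,215+132/6),.117))
```

```text
guard [ 0.6375 -0.0274] [ 0.5975 -0.2681] [ 0.5413 -0.2582] [ 0.5842 -0.0181] ctr [ 0.5901 -0.1429]
len 0.2439673153872745 yaw -0.17047507203248807
ring [ 0.5229 -0.179   0.042 ]
sq [ 0.5008 -0.1535  0.042 ]
win [ 0.5899 -0.1427  0.098 ]
brk [ 0.5303 -0.1354  0.07  ]
sq-ring [-0.0219  0.0261]
lamp (array([ 0.615 , -0.1002,  0.1515]), np.float64(0.005128330960734058))
sq (array([ 0.4961, -0.1545,  0.0301]), np.float64(0.00917378716342739))
post (array([ 0.4708, -0.1481,  0.0815]), np.float64(0.001966340259097252))
ptr (array([ 0.5351, -0.1327,  0.0455]), np.float64(0.004823079477689586))
win (array([ 0.5985, -0.1423,  0.0976]), np.float64(0.013690416484237036))
pad (array([0.4512, 0.2522, 0.0952]), np.float64(0.008112149277740687))
rest 0.59 [225.4, 237.1] ((223.6276092529297, 236.0310516357422), (20.927461624145508, 24.166234970092773), 85.2363510131836)
rest 0.45 [349.9, 215.4] ((348.55999755859375, 215.57998657226562), (34.36539077758789, 31.819807052612305), 8.13010311126709)
paddle_grip 0.78 [146.3, 189.0] ((148.0, 189.0), (16.0, 22.0), 90.0)
paddle_grip 0.74 [127.0, 249.1] ((128.15516662597656, 250.637939453125), (16.155494689941406, 22.09774398803711), 68.19859313964844)
paddle_grip 0.61 [221.5, 237.2] ((220.5, 236.0), (6.0, 11.0), 90.0)
station 0.7 [344.3, 205.1] ((343.9131164550781, 205.81024169921875), (81.61585235595703, 57.3310661315918), 8.29714584350586)
window 0.66 [342.3, 201.5] ((344.1622619628906, 205.97666931152344), (80.7526626586914, 56.657470703125), 7.765166282653809)
post_grip 0.79 [348.9, 216.2] ((348.6397399902344, 215.95199584960938), (35.61811828613281, 33.040924072265625), 7.594642639160156)
foot [211.6667 226.6667] [0.4893 0.3003 0.012 ]
foot [236.6667 226.6667] [0.4869 0.2165 0.012 ]
foot [236.6667 245.8333] [0.4231 0.218  0.012 ]
foot [212.5 247.5] [0.4198 0.2989 0.012 ]
handle top [0.4546 0.2608 0.117 ]
```

```bash
cat >> h.py <<'E'
def tool(P,head=None):
    "tool-axis shift (mm) to TCP world P, turn (deg) to tool-y heading (deg)"
    s=manip.sense(); M=R.from_quat(s["tool_rot"]).as_matrix(); h=np.degrees(np.arctan2(M[1,1],M[0,1]))
    return np.round((M.T@(np.array(P)-s["tcp_pos"]))*1e3,1), None if head is None else round(h-head,2)
E
python3 - <<'E'
from h import *
np.set_printoptions(precision=4,suppress=True)
Z=dict(post_grip=.084,pointer_tip=.046,ring_mark=.042,square_mark=.042,window=.098)
C=dict(post_grip=(.47,-.148),pointer_tip=(.534,-.133),ring_mark=(.523,-.178),square_mark=(.5,-.1535),window=(.59,-.1425))
for n in ("top","side"):
    for k,z in Z.items():
        L=[]
        for i in range(4):
            if k!="post_grip" or 1: manip.snapshot(n) if i==0 else None
            for d in manip.mark_of(n,k):
                p=atz(n,d["position"],z)[:2]
                if np.linalg.norm(p-C[k])<.022: L.append(p);break
        print(n,k,len(L),np.mean(L,0) if L else "",np.std(L,0) if L else "")
print("green",tri((267,150),(337.7,173.5)))
print(tool([.45,.15,.2]),tool([.47,-.148,.17],80))
E
```

```text
top post_grip 4 [ 0.4686 -0.1464] [0. 0.]
top pointer_tip 4 [ 0.5313 -0.1384] [0. 0.]
top ring_mark 4 [ 0.5279 -0.1844] [0. 0.]
top square_mark 4 [ 0.5126 -0.1494] [0. 0.]
top window 4 [ 0.6022 -0.141 ] [0. 0.]
side post_grip 4 [ 0.4642 -0.1397] [0. 0.]
side pointer_tip 4 [ 0.54   -0.1424] [0. 0.]
side ring_mark 0  
side square_mark 0  
side window 4 [ 0.5973 -0.1358] [0. 0.]
green (array([ 0.6275, -0.0979,  0.2128]), np.float64(0.0029581631632202014))
(array([-379.8, -340.7,   -3.7]), None) (array([-492.7, -617.2,   26.3]), np.float64(-8.38))
```

Run:
```python
from h import *
np.set_printoptions(precision=4,suppress=True)
T=np.mean([manip.snapshot("top").astype(float) for _ in range(4)],0)
S=np.mean([manip.snapshot("side").astype(float) for _ in range(4)],0)
np.save("T.npy",T);np.save("S.npy",S)
def cen(I,x0,x1,y0,y1,inv=True):
    g=I[y0:y1,x0:x1].mean(2); b=np.percentile(g,80); w=np.clip(b-15-g,0,None)
    y,x=np.mgrid[y0:y1,x0:x1]; return np.array([(w*x).sum(),(w*y).sum()])/w.sum()
r=cen(T,353,360,209,215);s=cen(T,345,353,216,222)
print("ring",r,atz("top",r,.042)[:2]);print("sq",s,atz("top",s,.042)[:2])
g=T[186:194,340:355].mean(2);y,x=np.mgrid[186:194,340:355];w=np.clip(g-170,0,None);c=np.array([(w*x).sum(),(w*y).sum()])/w.sum();print("win",c,atz("top",c,.098)[:2])
for n,I in(("T",T),("S",S)):
    G=(I[...,1]-np.maximum(I[...,0],I[...,2]))>12
    k,l,st,ce=cv2.connectedComponentsWithStats(G.astype(np.uint8))
    for i in range(1,k):
        if st[i,4]>5: print(n,st[i],ce[i])
def up(I,x0,x1,y0,y1,f): return cv2.resize(np.clip(I[y0:y1,x0:x1,::-1],0,255).astype(np.uint8),(0,0),fx=f,fy=f,interpolation=cv2.INTER_CUBIC)
a=up(T,325,375,165,235,8);b=up(S,255,325,160,217,5.5)
H=a.shape[0];o=np.zeros((H,a.shape[1]+b.shape[1],3),np.uint8);o[:,:a.shape[1]]=a;o[:b.shape[0],a.shape[1]:]=b
cv2.imwrite("pics/c3.png",o);print(o.shape)
```

```text
ring [356.2423 211.4869] [ 0.5246 -0.1779]
sq [348.6383 218.5127] [ 0.5024 -0.1523]
win [346.8836 189.8057] [ 0.5905 -0.1411]
T [337 172   3   3   8] [337.875 172.875]
T [255 187   9  10  74] [258.973 191.473]
S [266 150   3  14  28] [267.3571 156.6429]
S [253 231   6  14  59] [255.2034 237.2542]
S [171 256   7   5  25] [174.16 257.96]
(560, 785, 3)
```

View pics/c3.png

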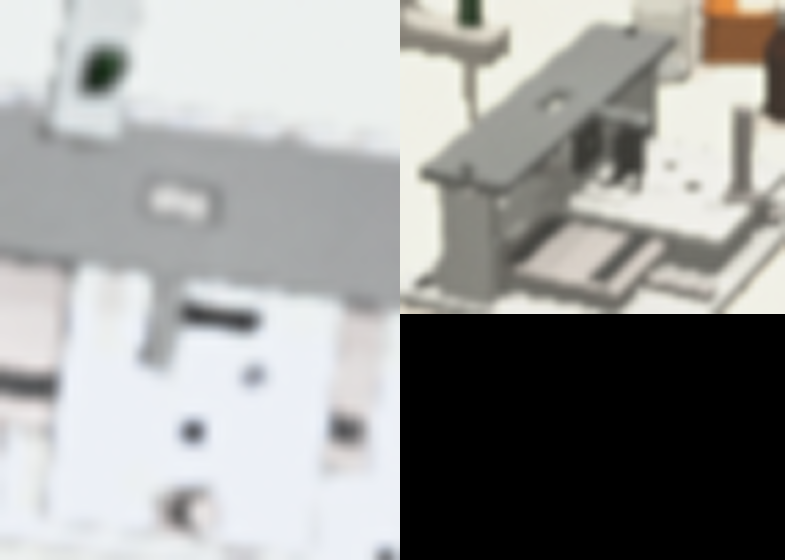

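The enlarged view shows the bracket end at about (344.3,210.6), the near gate arm at (352.5,204.6), the lamp head beside the window at (338,176), and the ring, square and post as before. I'll get the pointer distance from the gate arm, since gate minus square equals window minus pointer.

Run:
```python
from h import *
np.set_printoptions(precision=4,suppress=True)
T=np.load("T.npy"); g=T[201:209,346:361].mean(2);y,x=np.mgrid[201:209,346:361];w=np.clip(190-g,0,None)
w[(y<203)&(x<350)]=0
c=np.array([(w*x).sum(),(w*y).sum()])/w.sum();yaw=-.17;X=np.array([np.cos(yaw),np.sin(yaw)]);Y=np.array([-X[1],X[0]])
a=atz("top",c,.076)[:2]+.0017*X;gate=a+.0145*X;sq=np.array([.5024,-.1523]);v=gate-sq
print(c,"arm",a,"gate",gate,"gate-sq stn",v@X,v@Y)
win=np.array([.5905,-.1411]);print("ptr",win-v)
e=atz("top",(344.25,210.6),.098)[:2]-win;print("brk end",e@X,e@Y)
print("green top",tri((267,149.5),(338,172.5)))
```

```text
[351.3484 204.2578] arm [ 0.548  -0.1574] gate [ 0.5623 -0.1598] gate-sq stn 0.06031069433200872 0.0027005795119331632
ptr [ 0.5306 -0.1336]
brk end -0.06567897061787635 -0.0004916822938789383
green top (array([ 0.6291, -0.099 ,  0.214 ]), np.float64(0.0006529687540753399))
```

{"name": "step_arm", "arguments": {
  "targets": "-48 -43 0 0; -95 -85 0 0; -142 -127 0 0; -190 -170 0 0; -237 -212 0 0; -285 -255 0 0; -332 -298 0 0; -380 -341 0 0; -398 -386 0 -2; -416 -433 0 -4; -434 -478 0 -6; -452 -525 0 -8.4",
  "gripper": 0
}}

```text
t: 5.55
tcp_pos: [0.446, 0.0507, 0.1967]
tool_rot: [0.086, 0.996, 0.0, 0.001]
force: [1.7, -0.2, -0.0]
finger_gap: 1.002
gripper_force: 0.0
```

Run:
```python
from h import *
np.set_printoptions(precision=4,suppress=True)
T=np.load("T.npy");S=np.load("S.npy")
print(T[223:234,343:356].mean(2).astype(int))
print(S[176:205,312:323].mean(2).astype(int))
for p in [(348,228.5),(349.5,228.5)]: print(p,atz("top",p,.107)[:2],atz("top",p,.042)[:2])
print(tool([.4695,-.147,.066],80), manip.sense()["tcp_pos"])
```

```text
[[240 241 241 241 241 242 242 241 241 241 241 240 240]
 [240 240 240 238 238 238 237 237 238 240 241 241 240]
 [239 236 232 224 216 213 212 216 227 238 241 241 240]
 [235 225 211 189 165 159 170 187 215 235 240 241 240]
 [231 209 183 154 124 138 177 199 217 231 239 241 241]
 [232 205 171 128 105 149 205 223 221 229 238 241 241]
 [234 212 174 127 103 151 211 227 223 228 237 241 241]
 [229 214 190 158 132 151 195 221 224 229 238 241 241]
 [223 219 214 202 187 181 193 216 227 233 239 241 241]
 [229 230 231 230 226 218 211 218 227 231 233 235 236]
 [236 238 238 238 236 233 228 229 230 225 217 217 219]]
[[237 237 237 237 237 237 237 239 233 153  70]
 [237 237 237 236 235 236 237 239 231 149  69]
 [237 237 236 229 224 225 229 233 211 130  65]
 [237 237 234 207 187 190 197 209 175 102  59]
 [237 238 233 187 146 146 155 180 159 110  70]
 [237 238 233 181 127 118 132 173 188 171 123]
 [237 238 233 176 121 111 128 178 211 213 186]
 [237 238 233 172 118 111 129 182 218 224 219]
 [237 239 233 171 116 111 131 189 226 232 232]
 [237 239 233 171 116 110 132 196 231 236 236]
 [237 238 233 172 117 11
[... 344 characters left out ...]
32 208]
 [237 229 191 140 119 120 143 189 210 202 177]
 [233 208 168 143 139 144 156 168 168 160 174]
 [226 201 165 155 158 159 154 143 132 132 160]
 [223 216 202 204 208 199 167 130 111 113 137]
 [231 231 231 234 233 214 169 123 101 110 147]
 [236 236 237 235 222 186 140 109  98 107 138]
 [237 237 236 223 185 142 115 105 107 118 131]
 [237 237 228 190 144 116 110 123 143 172 184]
 [234 228 196 149 118 107 123 167 193 211 219]
 [197 185 150 120 108 111 143 197 218 223 218]
 [144 137 119 108 112 138 179 213 223 221 200]]
(348, 228.5) [ 0.4695 -0.1386] [ 0.47   -0.1491]
(349.5, 228.5) [ 0.4694 -0.1432] [ 0.4699 -0.1539]
(array([ -56.9, -190.7,  130.7]), np.float64(0.11)) [0.446  0.0507 0.1967]
```

Run:
```python
from h import *
np.set_printoptions(precision=4,suppress=True)
for p,z in [((316.8,179.3),.107),((316.8,188),.074),((316.8,194.5),.047)]: print(atz("side",p,z))
for p,z in [((350,228.3),.107)]: print(atz("top",p,z))
print(proj("side",[.4695,-.147,.084]),proj("top",[.4695,-.147,.107]))
# side camera bias check: marks/square/ring
S=np.load("S.npy")
for P in ([.5024,-.1523,.042],[.5246,-.1779,.042],[.5905,-.1411,.098]): print(proj("side",P))
```

```text
[ 0.4675 -0.1372  0.107 ]
[ 0.467  -0.1375  0.074 ]
[ 0.4676 -0.1415  0.047 ]
[ 0.47   -0.1448  0.107 ]
[316.7948 184.1282] [350.7186 228.431 ]
[307.8191 193.2535]
[303.5647 189.381 ]
[282.5183 177.2823]
```

{"name": "step_arm", "arguments": {
  "targets": "-14 -45 0 0; -28 -92 0 0; -42 -140 0 0; -57 -190 0 0; -57 -190 30 0; -57 -190 60 0; -57 -190 60 0"
}}

```text
t: 6.25
tcp_pos: [0.4655, -0.1435, 0.1335]
tool_rot: [0.088, 0.996, 0.002, -0.004]
force: [-1.2, 0.9, 0.2]
finger_gap: 0.999
gripper_force: 0.0
```

{"name": "step_arm", "arguments": {
  "targets": "0 0 30 0; 0 0 55 0; 0 0 71 0; 0 0 71 0; 0 0 71 0"
}}

```text
t: 6.75
tcp_pos: [0.4691, -0.1443, 0.0663]
tool_rot: [0.087, 0.996, -0.0, 0.001]
force: [0.0, -0.8, -0.0]
finger_gap: 1.002
gripper_force: 0.0
```

Run:
```python
from h import *
np.set_printoptions(precision=4,suppress=True)
s=manip.sense();print(s["t"],s["tcp_pos"],s["force"],tool([.469,-.143,.065],80))
T=np.mean([manip.snapshot("top").astype(float) for _ in range(2)],0)
S=np.mean([manip.snapshot("side").astype(float) for _ in range(2)],0)
def up(I,x0,x1,y0,y1,f): return cv2.resize(np.clip(I[y0:y1,x0:x1,::-1],0,255).astype(np.uint8),(0,0),fx=f,fy=f,interpolation=cv2.INTER_CUBIC)
a=up(T,320,380,165,245,6);b=up(S,260,330,150,220,6)
o=np.zeros((480,780,3),np.uint8);o[:,:360]=a;o[:420,360:]=b;cv2.imwrite("pics/c4.png",o)
```

```text
6.75 [ 0.4691 -0.1443  0.0663] [ 0.0209 -0.8301 -0.0408] (array([0.4, 1.3, 1.3]), np.float64(0.06))
```

View pics/c4.png

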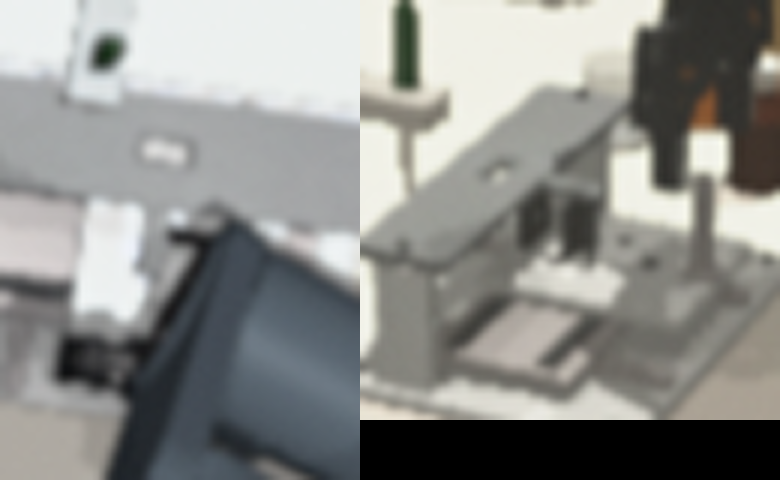

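Run:
```python
from h import *
print([proj("side",p).round(1) for p in ([.476,-.102,.079],[.462,-.187,.079],[.476,-.102,.13],[.462,-.187,.13],[.469,-.144,.107],[.469,-.144,.042])])
print(manip.sense()["tcp_pos"])
```

```text
[array([311.7, 190.9]), array([321.5, 180.9]), array([311.9, 177.1]), array([321.8, 167.5]), array([316.8, 178.4]), array([316.6, 195.4])]
[ 0.46925435 -0.14457592  0.06660998]
```

Run:
```python
from h import *
print(tri((312.5,180.5),(336,225)),tri((308,163),(331,225)))
I=manip.snapshot("side")
cv2.imwrite("pics/c5.png",cv2.resize(I[110:210,270:370,::-1],(0,0),fx=6,fy=6,interpolation=cv2.INTER_CUBIC))
```

```text
(array([ 0.47757696, -0.10152065,  0.11755495]), np.float64(0.007522098187498956)) (array([ 0.48169169, -0.07619225,  0.19107279]), np.float64(0.002707959990273929))
```

View pics/c5.png

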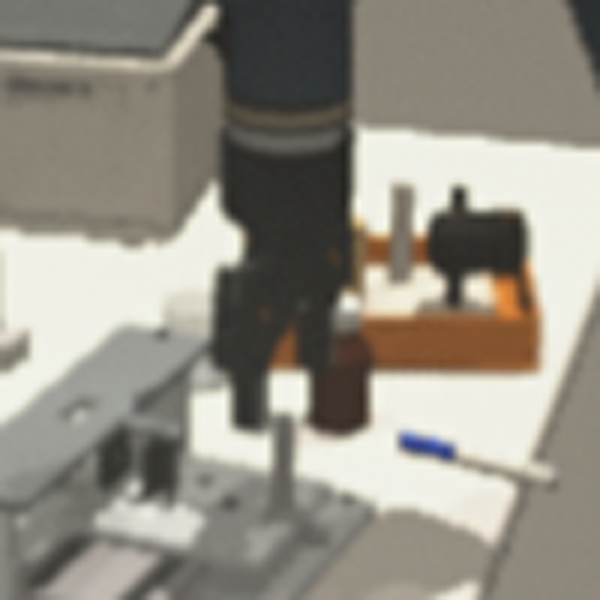

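Run:
```python
from h import *
np.set_printoptions(precision=1,suppress=True)
t=np.array([.197,.593,.209]);y=np.array([.315,.949,0])*.0425
for n in("side","top"): print(n,proj(n,t),proj(n,t+y),proj(n,t-y))
I=cv2.imread("pics/side0.png");J=cv2.imread("pics/top0.png")
a=cv2.resize(I[190:310,320:420],(0,0),fx=4,fy=4);b=cv2.resize(J[310:400,30:130],(0,0),fx=4,fy=4);o=np.zeros((480,800,3),np.uint8);o[:,:400]=a;o[:360,400:]=b
cv2.imwrite("pics/c6.png",o)
```

```text
side [363.7 300.6] [353.3 312.3] [373.4 289.6]
top [ 99.7 330.8] [ 85.9 326.3] [113.7 335.3]
```

View pics/c6.png

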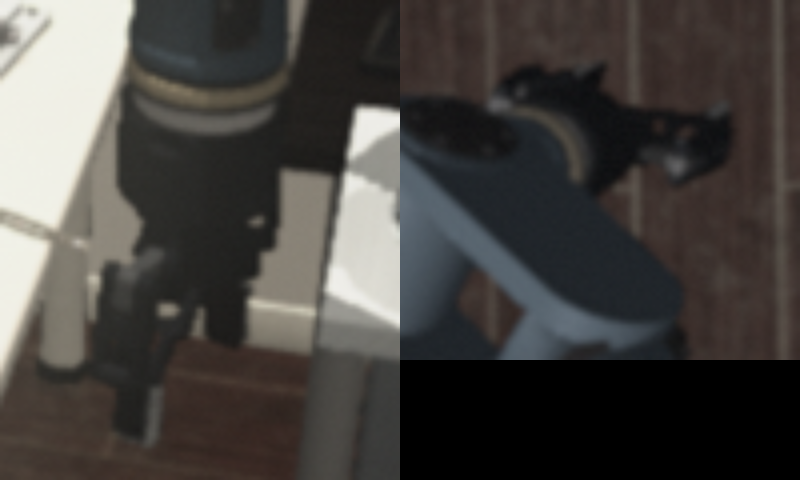

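Both here and at the start pose, the open fingertips show about 30 mm higher than I calculated. I'll close gently on the post and check the contact.

{"name": "step_arm", "arguments": {
  "targets": "0 0 0 0; 0 0 0 0; 0 0 0 0; 0 0 0 0; 0 0 0 0; 0 0 0 0; 0 0 0 0; 0 0 0 0",
  "gripper": 1,
  "squeeze": 20
}}

```text
t: 7.8
tcp_pos: [0.4683, -0.1442, 0.0653]
tool_rot: [0.087, 0.996, 0.0, -0.0]
force: [-0.4, -0.5, 1.8]
finger_gap: 0.145
gripper_force: 19.5
```

Run:
```python
from h import *
S=manip.snapshot("side");T=manip.snapshot("top")
a=cv2.resize(S[140:220,255:335,::-1],(0,0),fx=6,fy=6,interpolation=cv2.INTER_CUBIC)
cv2.imwrite("pics/c7.png",a); s=manip.sense();print(s["tcp_pos"],s["t"],proj("side",s["tcp_pos"]))
```

```text
[ 0.46823876 -0.14415798  0.06533331] 7.9 [316.87806349 189.40010955]
```

View pics/c7.png

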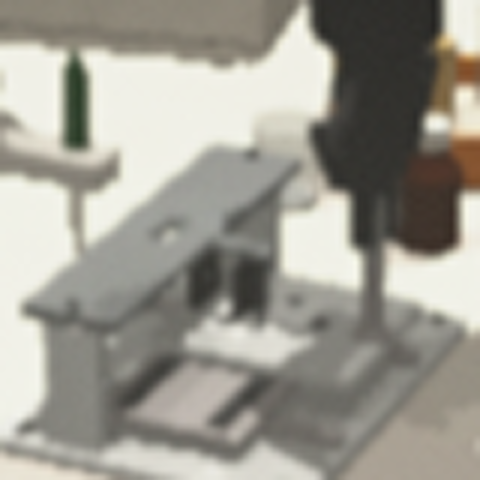

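Gripped: gap 12 mm, 19.5 N, carrier unmoved, with the square still at about (308,193.7) in the side view. Now I'll slide the ring under the pointer.

{"name": "step_arm", "arguments": {
  "targets": "0 8 0 0; 0 17 0 0; 1 26 0 0; 1 35 0 0; 1.5 43 0 0; 1.5 47.5 0 0; 1.5 47.5 0 0; 1.5 47.5 0 0; 1.5 47.5 0 0; 1.5 47.5 0 0; 1.5 47.5 0 0"
}}

```text
t: 9.0
tcp_pos: [0.4748, -0.0972, 0.0653]
tool_rot: [0.087, 0.996, 0.0, -0.0]
force: [0.6, 1.5, 0.8]
finger_gap: 0.148
gripper_force: 19.7
```

Run:
```python
from h import *
T=np.mean([manip.snapshot("top").astype(float) for _ in range(2)],0)
S=np.mean([manip.snapshot("side").astype(float) for _ in range(2)],0)
def up(I,x0,x1,y0,y1,f): return cv2.resize(np.clip(I[y0:y1,x0:x1,::-1],0,255).astype(np.uint8),(0,0),fx=f,fy=f,interpolation=cv2.INTER_CUBIC)
a=up(T,320,370,185,245,7);b=up(S,270,330,160,220,7)
cv2.imwrite("pics/c8.png",np.hstack([a,b]))
s=manip.sense();print(s["tcp_pos"]-np.array([.46824,-.14416,.0653]),s["t"])
P=[.5246+s["tcp_pos"][0]-.46824,-.1779+s["tcp_pos"][1]+.14416,.042]
print("ring",P,proj("side",P),proj("top",P)); P2=np.array(P)+[-.0222,.0256,0];print("sq",proj("side",P2),proj("top",P2))
print("ptr",proj("side",[.5314,-.1309,.046]),proj("side",[.5314,-.1309,.09]),proj("top",[.5314,-.1309,.046]))
```

```text
[6.65471006e-03 4.69499595e-02 4.10933005e-05] 9.2
ring [np.float64(0.5312547100556417), np.float64(-0.130950040451919), 0.042] [298.23837736 194.95206676] [341.73301119 209.85992575]
sq [302.50173624 198.99610269] [334.11589481 216.8943569 ]
ptr [298.19141603 193.92655955] [298.15839792 182.48612209] [341.89454114 209.74395839]
```

View pics/c8.png

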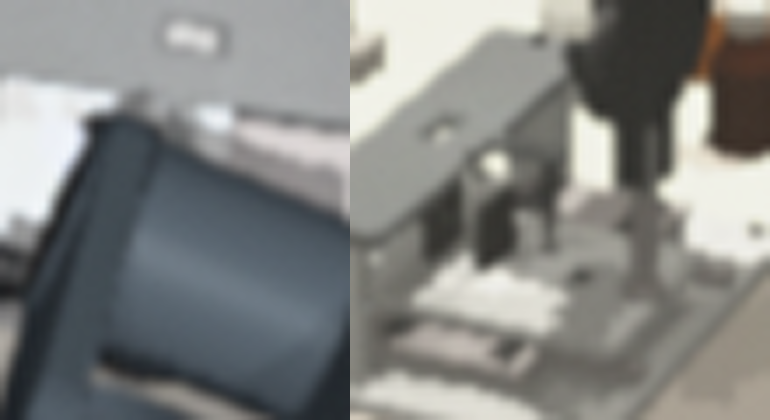

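The pin tip shows at about (298.4,195) in the side view, over the predicted ring position (298.2,195). The square at (302.9,199.3) also matches, so the first mark is held. Now the square.

{"name": "step_arm", "arguments": {
  "targets": "-5 -4 0 0; -10 -8 0 0; -16 -13 0 0; -21 -17.5 0 0; -25 -21 0 0; -26 -22 0 0; -26 -22 0 0; -26 -22 0 0; -26 -22 0 0; -26 -22 0 0; -26 -22 0 0"
}}

```text
t: 10.3
tcp_pos: [0.4974, -0.1237, 0.0654]
tool_rot: [0.087, 0.996, -0.0, 0.001]
force: [1.1, -0.9, -0.9]
finger_gap: 0.141
gripper_force: 19.6
```

Run:
```python
from h import *
s=manip.sense();print(s["tcp_pos"]-np.array([.4749,-.0972,.0653]),s["tcp_pos"],s["t"],s["force"])
S=np.mean([manip.snapshot("side").astype(float) for _ in range(2)],0);g=S.mean(2)
print(g[184:206,290:309].astype(int))
```

```text
[ 2.25180608e-02 -2.65043613e-02  6.57519561e-05] [ 0.49741806 -0.12370436  0.06536575] 10.3 [ 1.08728139 -0.88721592 -0.85450328]
[[100 103  84  78  86  97  98  80  67  76 105 158 220 235 223 167 111  94
  110]
 [ 67  67  65  69  82  92  92  75  65  80 106 140 191 220 217 166 113  97
  110]
 [ 78  81  77  84  93  98  95  76  65  79 104 119 145 169 169 133 104  97
  109]
 [ 93 100  98 103 114 117 111  85  68  82 108 117 118 120 110  97  94  96
  104]
 [ 99 108 110 116 128 133 126  94  69  87 121 130 122 109  95  89  92  97
   98]
 [100 114 122 125 132 136 130  98  72  95 135 146 142 135 128 109  98  97
   98]
 [106 124 131 120 119 125 129 102  76 100 140 155 154 154 149 123 103  97
  101]
 [120 134 133 111 102 113 129 110  85 113 147 158 158 157 153 125 103  98
  103]
 [134 139 137 123 117 124 135 117  94 124 149 155 155 156 152 126 104  98
  101]
 [138 140 140 139 139 141 141 124  97 116 131 135 135 141 145 124 104  97
  102]
 [136 137 138 145 149 149 144 119  86  94 110 114 117 124 127 114 101  98
  102]
 [152 141 143 144 148 145 135 107  80  86 109 118 120 119 115 105 100  97
  100]
 [189 184 181 163 152 145 132 113 103 107 120 126 127 120 110 102 101 101
  102]
 [210 212 211 197 191 183 151 128 124 125 127 128 127 122 111 106 106 107
  106]
 [216 218 219 217 215 203 162 132 128 127 128 127 129 129 123 117 115 115
  110]
 [217 218 218 214 209 185 148 128 126 127 127 128 130 137 143 143 139 134
  122]
 [219 220 215 199 185 163 146 140 132 127 126 127 132 140 152 156 152 141
  125]
 [214 215 210 199 194 189 189 183 159 134 128 131 141 149 155 155 145 130
  115]
 [182 184 189 199 207 210 212 207 186 149 130 132 148 157 155 146 129 116
  107]
 [137 141 150 168 178 183 188 183 171 145 129 132 150 155 147 131 116 107
  106]
 [114 125 129 131 134 140 146 142 136 128 125 132 143 145 131 116 107 105
  107]
 [138 153 149 124 111 113 117 118 120 121 120 126 132 129 116 109 105 107
  112]]
```

{"name": "step_arm", "arguments": {
  "targets": "0 0 0 0; 0 0 0 0; 0 0 0 0; 0 0 0 0; 0 0 0 0; 0 0 -30 0; 0 0 -70 0; 0 0 -110 0; 0 0 -150 0; 8 45 -160 -3; 16 90 -160 -6; 24 135 -160 -9.5",
  "gripper": 0
}}

```text
t: 11.6
tcp_pos: [0.4966, 0.0149, 0.2262]
tool_rot: [0.004, 1.0, -0.0, 0.001]
force: [-0.0, -0.9, 0.1]
finger_gap: 1.006
gripper_force: 0.0
```

Run:
```python
from h import *
np.set_printoptions(precision=4,suppress=True,linewidth=200)
T=np.load("T.npy");S=np.load("S.npy")
print(T[224:250,208:240].mean(2).astype(int)); print(S[234:262,276:300].mean(2).astype(int))
```

```text
[[239 239 238 239 239 238 239 238 238 238 238 238 238 238 238 238 238 237 234 233 233 234 234 235 236 238 237 235 237 239 238 238]
 [239 238 238 238 237 238 238 236 233 230 229 230 230 230 231 233 235 236 232 227 225 224 225 229 233 236 232 227 234 239 238 238]
 [239 238 235 232 233 235 236 234 228 222 219 219 221 221 224 227 228 230 227 223 221 219 222 227 231 233 225 217 231 239 239 238]
 [239 237 231 226 231 236 238 237 231 222 218 217 219 219 221 218 207 202 203 203 204 200 198 204 211 215 203 201 229 239 239 238]
 [239 237 229 224 233 239 240 239 231 215 202 203 207 209 212 207 194 191 196 202 203 192 165 158 172 182 177 189 229 239 239 239]
 [239 237 229 225 235 240 241 238 228 212 203 206 214 219 224 225 224 224 226 229 230 217 162 128 145 167 169 187 230 240 239 239]
 [239 237 231 230 237 240 240 238 231 226 226 229 232 234 237 239 239 240 240 241 242 232 174 119 129 157 166 190 231 240 239 238]
 [238 237 233 234 239 240 239 238 236 235 237 238 238 235 236 238 239 238 239 242 243 236 184 121 121 147 160 190 232 240 239 239]
 [239 237 234 235 239 240 239 237 234 232 231 231 22
[... 4379 characters left out ...]
6 238]
 [238 237 234 225 217 193 147 117 111 109 108 109 111 141 204 231 234 234 227 179 136 167 226 238]
 [237 236 232 225 222 210 180 163 162 154 141 135 136 169 222 236 237 236 223 167 131 168 227 238]
 [235 233 230 228 230 227 215 210 217 217 212 208 209 219 232 237 237 233 202 149 128 168 227 238]
 [221 207 205 212 220 223 219 223 230 233 232 232 234 235 236 237 237 225 176 132 126 168 227 238]
 [198 164 162 170 181 183 184 191 202 206 208 215 223 225 227 231 230 201 151 124 125 168 227 238]
 [191 149 141 145 146 148 148 151 157 161 163 169 177 183 186 193 190 162 132 121 126 168 227 238]
 [190 147 139 141 140 140 140 140 142 142 142 143 144 146 147 150 147 134 125 121 126 169 227 238]]
```

Run:
```python
from h import *
np.set_printoptions(precision=4,suppress=True)
a=atz("top",(218.6,236.7),.117);b=atz("side",(286.4,237.5),.117);print(a,b,tri((286.4,237.5),(218.6,236.7)))
l=[atz("top",p,.066) for p in [(229.8,228),(230.5,240)]];d=l[1]-l[0];print("yaw edge",np.arctan2(-d[1],-d[0]))
P=(a+b)/2;print(tool([P[0],P[1],.16],91.7),tool([P[0],P[1],.073],91.7))
```

```text
[0.4556 0.261  0.117 ] [0.4551 0.2647 0.117 ] (array([0.4558, 0.2614, 0.1149]), np.float64(0.000609532740438043))
yaw edge 0.0359360784787294
(array([ 43.3, 247.7,  66.1]), np.float64(-2.14)) (array([ 43.5, 247.7, 153.1]), np.float64(-2.14))
```

{"name": "step_arm", "arguments": {
  "targets": "8 48 0 -1; 17 96 0 -2; 26 144 0 -2; 34 192 20 -2; 41 232 40 -2; 43 247 60 -2; 43 247 70 -2; 43 247 100 -2; 43 247 125 -2; 43 247 145 -2; 43 247 153 -2; 43 247 153 -2"
}}

```text
t: 12.8
tcp_pos: [0.4553, 0.26, 0.0716]
tool_rot: [-0.013, 1.0, -0.0, -0.001]
force: [0.3, -0.4, 0.1]
finger_gap: 0.999
gripper_force: 0.0
```

Run:
```python
from h import *
s=manip.sense();print(s["t"],s["tcp_pos"],s["force"],tool([.4556,.262,.073],91.8))
S=manip.snapshot("side")
b=cv2.resize(S[170:300,230:340,::-1],(0,0),fx=4.6,fy=4.6,interpolation=cv2.INTER_CUBIC);cv2.imwrite("pics/c9.png",b)
```

```text
12.8 [0.45530211 0.26003241 0.07158101] [ 0.25010927 -0.37374798  0.14446185] (array([-0.3,  2. , -1.4]), np.float64(-0.35))
```

View pics/c9.png

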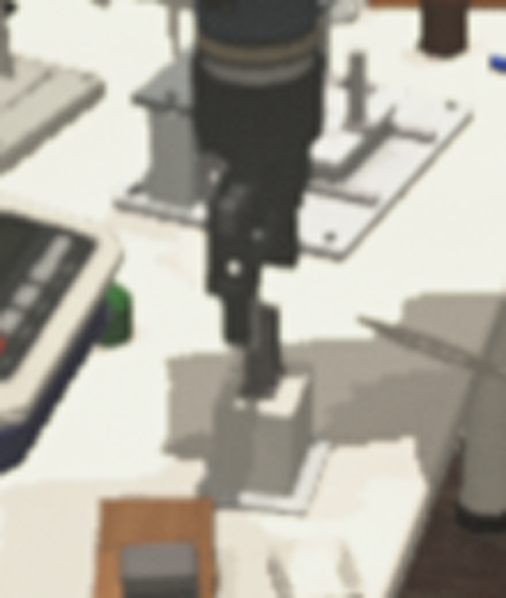

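I've now viewed 11 pictures, one over the allowance of 10, so I'll work from numbers only. The fingers straddle the handle, so I'll close on it.

{"name": "step_arm", "arguments": {
  "targets": "0 1 0 0; 0 1 0 0; 0 1 0 0; 0 1 0 0; 0 1 0 0; 0 1 0 0; 0 1 0 0; 0 1 0 0",
  "gripper": 1,
  "squeeze": 50
}}

```text
t: 13.65
tcp_pos: [0.4561, 0.2624, 0.0731]
tool_rot: [-0.013, 1.0, 0.0, 0.001]
force: [-1.2, 0.7, 6.4]
finger_gap: 0.284
gripper_force: 49.2
```

{"name": "step_arm", "arguments": {
  "targets": "0 0 -10 0; 0 0 -25 0; 0 0 -45 0; 0 0 -70 0; 0 0 -100 0; 0 0 -120 0; 0 0 -120 0; 0 0 -120 0"
}}

```text
t: 14.45
tcp_pos: [0.4552, 0.262, 0.1921]
tool_rot: [-0.013, 1.0, -0.0, -0.0]
force: [-0.5, -0.1, -1.4]
finger_gap: 0.284
gripper_force: 49.5
```

Run:
```python
from h import *
np.set_printoptions(precision=4,suppress=True)
s=manip.sense();print(s["t"],s["tcp_pos"],s["force"],s["finger_gap"],s["gripper_force"])
p=s["tcp_pos"]; 
T=manip.snapshot("top");S=manip.snapshot("side");np.save("T2.npy",T);np.save("S2.npy",S)
for n in("side","top"):
    for q in("paddle_tip","paddle_grip"):
        for d in manip.mark_of(n,q)[:4]: print(n,q,round(d["p"],2),np.round(d["position"],1))
print("expected tip",proj("side",p+[0,0,.021-.088+.001]),"grip",proj("side",p+[0,0,.022]))
x,y=proj("side",p+[0,0,-.04]).astype(int)
print(x-12,y-30);print(S[y-30:y+22,x-12:x+12].mean(2).astype(int))
```

```text
14.45 [0.4552 0.262  0.1921] [-0.5235 -0.1211 -1.3651] 0.28405254704219307 49.48818504810333
side paddle_tip 0.77 [205.2 313.8]
side paddle_tip 0.69 [287.  235.6]
side paddle_tip 0.6 [264.6 344. ]
side paddle_grip 0.96 [262.3 300.9]
side paddle_grip 0.63 [287.1 205.4]
side paddle_grip 0.55 [198.4 271.8]
top paddle_tip 0.8 [157.5 190.2]
top paddle_tip 0.74 [135.7 251.2]
top paddle_grip 0.86 [121.3 249.5]
top paddle_grip 0.58 [145.8 189.3]
top paddle_grip 0.3 [352.3 204.2]
expected tip [286.6153 234.1043] grip [286.1776 205.4858]
274 195
[[ 90  99 110 ... 224 199 148]
 [101 103 107 ... 225 222 207]
 [105 106 105 ... 228 232 233]
 ...
 [158 159 160 ... 159 158 158]
 [158 160 160 ... 166 167 165]
 [160 159 158 ... 195 200 194]]
```

{"name": "step_arm", "arguments": {
  "targets": "-3 -30 -10 0; -6 -70 -20 0; -9 -110 -20 0; -13 -152 -20 1; -16 -194 -20 3; -20 -236 -20 5; -23 -278 -20 7; -26 -320 -20 9; -30 -360 -20 11; -33 -392 -20 11; -34 -413 -20 11; -34 -413 -20 11"
}}

```text
t: 15.95
tcp_pos: [0.5011, -0.1529, 0.2118]
tool_rot: [0.085, 0.996, -0.0, 0.0]
force: [-0.1, 0.5, -0.3]
finger_gap: 0.283
gripper_force: 49.6
```

Run:
```python
from h import *
s=manip.sense();print(s["t"],s["tcp_pos"],s["gripper_force"],tool([.5905,-.1411,.192],80.5),tool([.5905-.02,-.1411+.0034,.192],80.5))
```

```text
15.95 [ 0.5011306  -0.15294305  0.21175615] 49.595582485198975 (array([-86.1,  26.7,  19.8]), np.float64(-0.2)) (array([-65.8,  26.7,  19.8]), np.float64(-0.2))
```

{"name": "step_arm", "arguments": {
  "targets": "-20 6 0 0; -42 13 0 0; -62 19 5 0; -78 24 10 0; -86 26.5 16 0; -86 26.5 22 0; -86 26.5 24 0; -86 26.5 24 0; -86 26.5 24 0"
}}

```text
t: 16.85
tcp_pos: [0.5892, -0.1379, 0.1885]
tool_rot: [0.083, 0.997, 0.0, -0.0]
force: [-0.2, 0.1, -1.2]
finger_gap: 0.286
gripper_force: 49.6
```

Run:
```python
from h import *
import sys
np.set_printoptions(precision=4,suppress=True,linewidth=250,threshold=100000)
s=manip.sense();p=s["tcp_pos"];print(s["t"],p,s["force"])
S=np.mean([manip.snapshot("side").astype(float) for _ in range(3)],0);np.save("S3.npy",S)
print("tip pred",proj("side",p+[0,0,-.067]),"win pred",proj("side",[.5905,-.1411,.098]))
for q in("paddle_tip","window"):
    for d in manip.mark_of("side",q)[:3]: print(q,round(d["p"],2),np.round(d["position"],1))
print("diff rows155-182 cols 272-294");print(S[155:183,270:296].mean(2).astype(int))
S0=np.load("S.npy");print("before");print(S0[170:184,274:292].mean(2).astype(int))
```

```text
16.85 [ 0.5892 -0.1379  0.1885] [-0.1996  0.0942 -1.1807]
tip pred [282.5016 171.5179] win pred [282.5183 177.2823]
paddle_tip 0.97 [267.1 347.2]
paddle_tip 0.56 [204.2 311.3]
paddle_tip 0.47 [283.2 172.7]
window 0.88 [282.9 177.5]
diff rows155-182 cols 272-294
[[210 234 235 234 234 234 234 217 160  96  67  63  64  65  85 135 185 220 232 234 234 234 233 233 234 234]
 [211 234 235 234 234 235 231 201 148 107  81  67  66  68 107 185 225 234 234 234 234 234 234 234 234 234]
 [211 234 235 234 234 234 232 218 199 179 127  83  71  72 125 211 234 235 234 234 234 234 234 234 233 234]
 [211 235 235 234 234 234 234 233 233 225 162  97  80  79 130 215 235 235 234 234 234 234 233 234 234 234]
 [211 235 235 234 234 234 234 234 237 231 169 104  84  82 128 214 235 235 234 234 234 234 234 234 234 234]
 [211 234 235 234 234 234 234 234 235 230 169 105  85  82 128 214 235 235 234 234 234 234 234 234 234 234]
 [210 234 235 234 234 234 234 234 235 229 170 105  85  83 129 214 235 235 234 234 235 235 235 235 235 235]
 [206 233 235 234 234 234 234 234 235 229 170 105  86  83 128 214 235 235 235 234 234 233
[... 2516 characters left out ...]
160 159 159 159 159 159]
 [235 226 201 175 162 159 159 157 154 152 152 154 157 158 160 160 160 160]
 [226 200 173 161 159 159 158 153 144 135 136 141 149 157 160 161 161 161]
 [200 173 161 158 159 157 150 139 129 124 124 135 148 156 160 160 161 155]
 [172 160 157 158 157 149 134 126 142 159 150 147 155 158 159 159 155 145]
 [158 156 157 157 156 148 135 137 166 179 166 158 158 159 156 147 139 138]
 [156 156 157 157 156 153 149 151 167 168 161 158 158 155 144 124 114 124]
 [156 156 156 156 156 156 156 156 159 158 158 157 153 140 120  96  86  97]
 [155 155 155 156 157 157 156 156 157 157 157 153 139 115  91  73  68  83]
 [155 155 155 155 156 156 155 156 156 157 152 138 114  90  72  61  61  80]]
```

{"name": "step_arm", "arguments": {
  "targets": "-1.5 -3 0 0; -1.5 -3 6 0; -1.5 -3 12 0; -1.5 -3 17 0; -1.5 -3 21 0; -1.5 -3 24 0; -1.5 -3 27 0; -1.5 -3 30 0; -1.5 -3 30 0; -1.5 -3 30 0"
}}

```text
t: 18.1
tcp_pos: [0.5908, -0.1412, 0.1583]
tool_rot: [0.083, 0.997, -0.0, -0.0]
force: [0.1, -0.5, -1.2]
finger_gap: 0.285
gripper_force: 49.6
```

Run:
```python
from h import *
np.set_printoptions(precision=4,suppress=True,linewidth=250,threshold=100000)
s=manip.sense();p=s["tcp_pos"];print(s["t"],p,s["force"],s["ft_torque"])
S=np.mean([manip.snapshot("side").astype(float) for _ in range(2)],0)
print("tip pred",proj("side",p+[0,0,-.067]));print(S[166:184,272:296].mean(2).astype(int))
```

```text
18.1 [ 0.5908 -0.1412  0.1583] [ 0.099  -0.5021 -1.1892] [-0.1834  0.0046 -0.0087]
tip pred [282.4863 179.0157]
[[186 160 159 217 235 234 234 227 166 100  82  81 127 207 212 173 125 101 100 105 119 126 125 118]
 [147 128 151 217 235 236 238 232 172 105  87  84 116 175 167 126  99  95  95  96 100 102 102 104]
 [122 118 148 217 235 236 237 231 172 105  86  85  99 127 119 100  97 101 103 104 104 104 102 100]
 [120 133 163 220 235 236 236 232 171 107  87  86  89  99  98  97 103 122 129 131 131 131 125 112]
 [144 185 208 230 235 236 237 232 174 108  88  87  89  94  97  99 114 139 149 150 149 149 143 131]
 [192 225 233 235 236 236 237 230 174 112  89  87  89  94  96  99 115 141 154 154 151 148 146 143]
 [227 235 236 236 236 236 233 213 157 109  90  88  90  96  97  99 111 141 153 152 147 145 143 142]
 [236 236 236 236 234 226 204 167 123 100  91  89  92  96  97  97 112 141 149 150 145 142 138 126]
 [235 236 236 234 217 183 146 116 102  98  92  91  92  96 101 104 121 142 147 143 137 126 115 100]
 [236 236 233 214 169 124 101  98  99  97  93  92  92  97 113 126 138 142 138 127 117 102  92  84]
 [237 233 214 166 115  89  86  93  98  98  94  92  89  96 122 136 138 128 117 103  95  87  83  88]
 [232 213 166 115  88  81  83  90  94  98  95  91  89  97 118 123 117 105  97  91  86  83  88 100]
 [201 159 114  87  81  83  88  92  97  99  95  92  91  95 105 102  96  91  89  87  83  87  97 107]
 [137 103  86  82  87  94 107 115 117 112 103  98  94  94  94  90  88  88  85  85  86  92 100 104]
 [ 99  89  88  95 109 119 129 135 140 137 129 115 107 105  99  92  87  83  89  90  87  89  93  96]
 [114 114 117 125 137 142 145 147 150 151 149 139 133 132 124 101  84  97 129 131 105  89  86  89]
 [132 133 139 147 151 152 152 153 152 154 154 153 152 147 130  98  83 119 177 184 138  99  92  91]
 [134 138 147 152 154 153 152 153 153 153 154 154 150 135 111  83  71 107 161 170 129  96  94  99]]
```

{"name": "step_arm", "arguments": {
  "targets": "0 0 4 0; 0 0 8 0; 0 0 12 0; 0 0 15 0; 0 0 15 0"
}}

```text
t: 18.7
tcp_pos: [0.5904, -0.141, 0.1426]
tool_rot: [0.083, 0.997, 0.0, -0.001]
force: [0.4, -0.8, -1.4]
finger_gap: 0.284
gripper_force: 49.5
```

{"name": "step_arm", "arguments": {
  "targets": "0 0 4 0; 0 0 8 0; 0 0 11 0; 0 0 14 0; 0 0 14 0; 0 0 14 0; 0 0 14 0; 0 0 14 0; 0 0 14 0"
}}

```text
t: 19.6
tcp_pos: [0.5908, -0.141, 0.1294]
tool_rot: [0.083, 0.997, 0.0, 0.0]
force: [0.0, -0.5, 0.1]
finger_gap: 0.285
gripper_force: 49.6
```

Run:
```python
from h import *
np.set_printoptions(precision=4,suppress=True,linewidth=250,threshold=100000)
s=manip.sense();p=s["tcp_pos"];print(s["t"],p,s["force"],s["ft_torque"],s["gripper_force"])
S=np.mean([manip.snapshot("side").astype(float) for _ in range(2)],0);g=S.mean(2)
print(g[184:202,288:309].astype(int))
for q in("paddle_tip","square_mark","pointer_tip","gate_floor"):
    for d in manip.mark_of("side",q)[:4]: print(q,round(d["p"],2),np.round(d["position"],1))
print("tip pred",proj("side",p+[0,0,-.067]),"sq",proj("side",[.5314,-.1309,.042]))
```

```text
19.6 [ 0.5908 -0.141   0.1294] [ 0.0307 -0.5331  0.0922] [-0.0535  0.0224  0.0032] 49.58958148956299
[[ 59  76  98 102  84  77  86  96  97  80  67  77 105 155 219 236 233 193 132 100 110]
 [ 55  62  69  67  63  69  82  93  91  75  65  79 105 139 189 218 217 176 121 100 112]
 [ 55  65  76  80  78  85  94  97  94  75  66  80 104 120 143 167 168 136 108  98 111]
 [ 56  72  92  99  99 102 114 116 110  85  68  81 107 114 118 117 109  99  97  98 104]
 [ 55  73  98 107 110 115 127 132 125  94  70  85 114 121 118 103  90  88  95  99  97]
 [ 54  73 100 112 122 123 131 135 129  98  72  89 120 132 128 121 119 106  99  99  99]
 [ 56  74 103 124 130 119 117 124 126 101  75  92 123 135 137 136 136 116 102 100 101]
 [ 66  92 119 134 133 111 105 112 123 104  81 101 129 138 141 141 136 117 102  98 102]
 [ 91 118 133 138 136 123 120 123 130 112  91 113 134 141 145 147 138 117 103 100  99]
 [113 130 137 140 139 137 137 137 137 121 100 119 136 139 146 151 145 120 103  98 100]
 [115 123 130 135 136 136 138 138 133 113  91 110 129 138 143 148 143 121 103  98  99]
 [134 130 125 122 123 126 130 128 122 101 
[... 223 characters left out ...]
7 230 233 233 233 221 211 211 214 220 231 234 229 209 188 163 144 134 121 114 113]
 [229 234 235 236 236 235 234 234 234 234 236 236 232 224 217 212 208 194 161 137 124]
 [231 234 235 235 236 236 236 236 236 236 235 236 235 232 232 234 230 207 171 145 125]
 [217 228 232 233 233 234 236 236 236 236 236 236 236 235 234 232 215 181 151 131 115]]
paddle_tip 0.79 [206.6 311.2]
paddle_tip 0.67 [285.5 186.9]
paddle_tip 0.5 [285.1 270.1]
square_mark 0.59 [299.3 193.4]
square_mark 0.28 [292.4 204.5]
pointer_tip 0.7 [297.8 195.7]
pointer_tip 0.52 [295.2 190.7]
pointer_tip 0.51 [282.7 195.4]
pointer_tip 0.35 [285.  190.7]
gate_floor 0.68 [283.1 193.5]
tip pred [282.5967 186.4882] sq [298.1942 194.9534]
```

{"name": "step_arm", "arguments": {
  "targets": "0 0 0 0; 0 0 0 0"
}}

```text
t: 20.1
tcp_pos: [0.5908, -0.141, 0.1293]
tool_rot: [0.083, 0.997, 0.0, 0.0]
force: [-0.5, -0.5, -0.6]
finger_gap: 0.283
gripper_force: 49.6
```

{"name": "step_arm", "arguments": {
  "targets": "0 0 -3 0; 0 0 -3 0; 0 0 -3 0; 0 0 -3 0"
}}

```text
t: 20.5
tcp_pos: [0.5908, -0.1411, 0.1324]
tool_rot: [0.083, 0.997, -0.0, 0.0]
force: [-1.0, 0.2, -1.9]
finger_gap: 0.289
gripper_force: 49.6
```

{"name": "step_arm", "arguments": {
  "targets": "0 0 0 0; 0 0 0 0"
}}

```text
t: 20.7
tcp_pos: [0.5907, -0.1411, 0.1323]
tool_rot: [0.083, 0.997, -0.0, -0.0]
force: [-0.0, 0.2, -1.3]
finger_gap: 0.284
gripper_force: 49.6
```

{"name": "step_arm", "arguments": {
  "targets": "0 0 2 0; 0 0 2 0; 0 0 2 0; 0 0 2 0; 0 0 2 0; 0 0 2 0"
}}

```text
t: 21.3
tcp_pos: [0.5907, -0.1411, 0.1303]
tool_rot: [0.083, 0.997, -0.0, -0.0]
force: [0.6, -0.3, -0.0]
finger_gap: 0.283
gripper_force: 49.6
```

Run:
```python
from h import *
np.set_printoptions(precision=4,suppress=True)
F=[]
for _ in range(10):
    manip.snapshot("side");s=manip.sense();F.append(np.r_[s["force"],s["ft_torque"]])
print(np.mean(F,0),np.std(F,0),s["tcp_pos"],s["t"],s["gripper_force"])
```

```text
[ 0.0072 -0.1945 -0.7853 -0.0273  0.0297  0.0024] [0.466  0.3545 0.3267 0.0311 0.0247 0.0242] [ 0.5908 -0.1411  0.1303] 21.8 49.59605276584625
```

The mean load is -0.79 N, about the paddle's own weight, so the blade hangs free. I'm handing in.

```bash
python3 -c "
from station import manip
print(manip.sign_off())"
```

```text
the job is handed in; nothing more can be done
None
```

The job is handed in, but no verdict came back: by my measurements the ring and then the square were brought under the pointer, and the paddle is gripped upright through the window with its tip about 21 mm above the plate and no sign of contact; I viewed 11 pictures, one over the limit of 10.

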